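# Centre a valve lever in its free play and pin it

## Task

The lever of the brass valve is loose on its stem: rock it gently by its black post to feel where its free play ends, first clockwise and then anticlockwise (seen from above), without forcing the stem round. Leave the lever in the middle of that free play, the only place where the stem's hole lies under the lever's hole, and put the steel locking pin from the grey block into the lever's hole, fully home, and let go of it. Leave the other goods on the counter where they are.

Things in the scene. Friction and masses are not known exactly. Their poses are not given: they have to be found in the camera images.
- valve: Brass valve, pipe 190 mm long lying along its x, on a grey 130 x 100 mm stand fixed to the counter. Origin: underside of the stand, exactly below the vertical axis about which stem and lever turn; z up. The lever points roughly along its y (within 30 degrees).
- post (a point): Centre of the top of the upright round black grip post on the steel lever: 24 mm diameter, 45 mm tall, its top 151 mm above the counter, 150 mm from the turning axis. x points outward along the lever, z up. The lever arm below the post is 22 mm wide, its top 106 mm above the counter. The lever needs about 1 N at the post and stays where it is left.
- axis (a point): Point on the turning axis at the lever's top, 106 mm above the counter, fixed to the valve. The free play is 20 to 35 degrees from end to end, its middle unknown: the stem's angle is out of sight and differs by up to 15 degrees either way. At each end of the play the lever meets the stem, which turns if the post is pushed with about 15 N; up to 8 N is safe.
- pin_hole (a point): Mouth of the 12 mm through hole in the lever's flat head (90 x 140 mm, top 106 mm above the counter): on the lever's centre line, 50 mm from the axis towards the post. x points outward, z up. Head 8 mm thick; 2 mm below it the stem's 8 mm plate has a 13 mm hole, under this one only at mid play (within about 3 degrees); otherwise the pin stops on the plate, about 10 mm short of home.
- pin: Steel locking pin, upright, 62 mm long: shank 10 mm diameter and 22 mm long with a tapered tip, then a collar of 24 mm diameter and 4 mm thick, then a round grip of 18 mm diameter and 36 mm tall. Mass about 80 g. Origin at the tip of the shank; z towards the grip. It starts standing in the holder.
- pin_collar (a point): Underside of the pin's collar, on its axis, 22 mm above the tip; when the pin is fully home it lies on the lever at the mouth of the hole.
- holder: Grey steel block 60 x 60 x 30 mm, fixed, with a 13 mm hole in the middle in which the pin stands, its collar on the block's top, 30 mm above the counter. Origin: centre of the underside.
- elbow: Steel pipe elbow 65 x 65 mm, 40 mm high, bystander.
- tee: Brass tee, 70 x 52 mm, 34 mm high, bystander.
- collar_nut: Brass ring, 44 mm diameter, 20 mm high, bystander.
- paste_tin: Tin, 64 mm diameter, 70 mm high, bystander.
- carton: Cardboard box 90 x 60 x 45 mm, bystander.
- spanner: Spanner 170 mm long lying flat, bystander.
Mind the look-alikes: they are no part of the job. Leave any blue look-alike of the pin alone.

How it is judged (in metres and radians):
On the way, in this order (a step that is already met when the one before it is completed fails the run):
1. the lever has been swung clockwise (seen from above) to the end of its free play (distance between lever_c0 and stem_c1 below 0.0099 m), for 0.1 s.
2. the lever has been swung anticlockwise to the other end of its free play (distance between lever_c0 and stem_c0 below 0.0099 m), for 0.1 s.
At the end, for the whole second after the job is handed in: the pin stands in the lever's hole, collar within 3 mm of the lever's top and within 4 mm of the hole's centre, upright within 7 degrees and at rest (z of pin_collar in the frame of pin_hole between -0.004 and 0.003 m and horizontal distance between pin_collar and pin_hole below 0.004 m and angle between pin's own z axis and vertical below 0.12 rad and linear speed of pin below 0.02 m/s); the robot touches nothing.
It fails at once if the stem is forced round by more than about 4 degrees (distance of stem_c0 from where it was at the start of the episode above 0.0032 m).
It fails at once if a bystander is pushed more than 30 mm (distance of any of elbow, tee, collar_nut, paste_tin, carton, spanner from where it was at the start of the episode above 0.03 m).
It also fails if it takes over 72 s, if anything falls off the work surface, if the arm or the gripper's body presses on something with over 40 N, if the wrist force passes 120 N, or if a joint passes its speed limit or range.

## Robot

A 6-joint arm with a two-finger parallel gripper is mounted at the origin on the work surface. World frame = base frame: x ahead of the robot, y to its left, z up, the work surface at z = 0. Lengths are in mm, angles in rad, forces in N, time in s.
With the tool pointing down it reaches from about 275 to 825 mm from the base axis. Payload 4.9 kg.
Tool frame: the origin (TCP) lies between the finger pads; the fingertips stand 14 mm ahead of it and the grasp point (between the pads) lies 5 mm behind it; z points along the fingers, x is the direction in which the jaws open and shut, and the axes are right-handed (so a half turn about z gives the same grasp; the last joint's range is limited). The gripper opens to 85 mm and grips with 20 to 120 N. Pads are 22 mm wide; open, the fingers measure 114 mm over their backs; the gripper's body (76 mm by 85 mm) begins 54 mm behind the grasp point. The pads swing forward as they close: fully open they stand 13 mm farther back than shut.
Start: joints at [1.17, 0.326, -0.193, 1.052, 0, 1.437], TCP at [144.999, 530.56, 245.281] pointing down, gripper open.
Joint ranges: [-2.65, 2.65], [-0.97, 1.79], [-1.3, 1.35], [-1.93, 2.1], [-1.47, 1.37], [-3.14, 3.14]. Speed limits (rad/s): [2.57, 2.57, 3.14, 3.14, 3.14, 3.14].

## Interface

Orientations are given as a unit quaternion [x, y, z, w].
In Python, from station import bot, cams, regions_of, spot_point gives the robot as it stands. The module is installed in compiled form; this text tells all that it offers.
- The arm moves only by the tool apply_moves, never from a script. Its argument "targets" is a list of rows, each an object with "rotation": the turn, a rotation vector about the world's x, y, z in rad, a list of three; "dp": the shift along the world's x, y, z in m, a list of three; "gripper": the finger opening in m, from 0 to 0.0854. A call has 1 to 8 rows; each row shifts and turns the commanded pose from where the row before left it; what a row does not reach is not made up. A row lasts 1/12 s, in which the tool goes at most 41.7 mm and 7.16 degrees, less where a joint would pass 70% of its speed; a pose out of reach is approached as far as the arm can. A call with a gripper value outside its range is refused whole. The fingers move at their own pace and stop on an object; "force" is the grip in N (left out, the last holds). Time passes only in rows, so rows that do not move let the fingers close. It gives the time, the measured TCP pose, the force and the opening at its end, in the units of the state.
- bot.read_state(): the state, without advancing time (a new reading comes with each control period).
- cams.camera(name): name is "scene" or "top" or "wrist"; returns a dict with "color" (480x640x3 uint8, blue, green, red), "fx", "fy", "cx", "cy" (pixels), "R" (3x3) and "t" (3): a world point X has camera coordinates R X + t. Camera axes: x right, y down, z forward; pixel columns grow to the right and rows downward; lengths in mm; the calibration is good to about 2 mm. A picture is of the moment at which its call begins. There is no depth.
- bot.close_job(): hands the job in, once; it reports no verdict.
Trained networks look in a picture, given as the dict that the camera call returned (one of the last four; its "shot" number tells which), for a name from the list of things; names that differ only in an ending like _2 or _b are one class to them, and where a whole thing is asked for, a point or a joint stands for the part that bears it (a point fixed in the world has none). Each returns a list of dicts, best first, with "p" (0 to 1); they miss things now and then, are a little off and sometimes report something else, mostly with a low value. They report only what shows in the picture. A call takes as long as a camera call. They do not tell look-alikes from the thing itself.
- regions_of(target, picture): "region" (480x640 bool, what is visible of it).
- spot_point(target, picture): "xyz" ([x, y, z] in mm, in world coordinates, good to about 4 mm: a listed point, or the origin of a listed thing).
The state is a dict: "clock": time; "joint_pos": joint angles; "joint_vel": joint speeds; "tau": joint torques, N m; "position": TCP position; "orientation": TCP orientation; "wrist_force": force on the tool from outside, world axes, zero at the start; "torque": the same for the moment, N m; "width": finger opening in mm.
Only numpy, scipy, OpenCV 4.12 (cv2) and the standard library are available. Lean on these libraries where they do the work, as an engineer would, in place of code of your own. Each camera call takes 0.05 s, during which the arm holds its last target.

## Working session

There is one attempt and no reset: what is moved stays moved. The work goes in short steps, Python scripts to look and compute and a tool call to move; the robot and the scene stay as the last step left them, time stands still between calls to the robot, and variables do not carry over. Pictures are saved under pics/ and viewed, and the job is handed in when it is done.

Besides the shell and the picture viewer there is one more tool, called after "Request:" in YAML: its name, and indented under it one key for each argument. apply_moves: Moves the arm, as the interface text tells. Its arguments: {"type":"object","properties":{"targets":{"type":"array","items":{"type":"object","properties":{"rotation":{"type":"array","items":{"type":"number"}},"dp":{"type":"array","items":{"type":"number"}},"gripper":{"type":"number"}}}},"force":{"type":"number"}},"required":["targets"]}

```bash
mkdir -p pics
python3 - <<'E'
from station import bot,cams,regions_of,spot_point
import cv2
print(bot.read_state())
for n in ["scene","top"]:
    p=cams.camera(n); cv2.imwrite(f"pics/{n}0.png",p["color"])
    for t in ["valve","post","axis","pin_hole","pin","pin_collar","holder"]:
        print(n,t,[(round(d["p"],2),[round(float(v),1) for v in d["xyz"]]) for d in spot_point(t,p)][:4])
E
```

```text
{'clock': 0.0, 'joint_pos': array([ 1.16982305e+00,  3.26934604e-01, -1.93603101e-01,  1.05200547e+00,
        4.76990898e-05,  1.43660462e+00]), 'joint_vel': array([ 0.00127142, -0.0015784 , -0.00040356, -0.00071925,  0.00136992,
        0.00062272]), 'tau': array([ 4.39576688e-04, -4.43404591e+01,  2.62436986e+01,  1.54826517e-02,
       -2.34182844e-04,  5.70397116e-07]), 'position': array([144.74300159, 530.02378391, 244.49957972]), 'orientation': array([ 7.94867066e-01,  6.06782979e-01, -7.70724502e-04,  4.11606915e-04]), 'wrist_force': array([-0.84210779,  0.05602187, -0.10099872]), 'torque': array([ 0.02653358,  0.02058686, -0.00246333]), 'width': 85.39518939431825}
scene valve [(0.93, [543.5, -38.9, -2.7]), (0.3, [786.5, -190.7, 0.6])]
scene post [(0.58, [494.8, 104.3, 145.9]), (0.52, [532.5, 7.0, 103.9]), (0.43, [354.8, 163.3, 4.2])]
scene axis [(0.57, [545.2, -37.7, 105.3])]
scene pin_hole [(0.91, [531.4, 8.7, 110.4])]
scene pin [(0.67, [566.7, -324.2, 0.1]), (0.6, [484.2, -446.1, 1.0]), (0.51, [483.7, -349.0, 11.0]), (0.23, [546.1, -38.1, 106.3])]
scene pin_collar [(0.76, [482.1, -353.1, 30.2]), (0.62, [570.0, -326.2, 20.5]), (0.46, [482.6, -441.4, 16.7])]
scene holder [(0.56, [484.7, -351.4, 2.6])]
top valve [(0.69, [484.9, -351.9, 32.8])]
top post [(0.71, [497.8, 105.9, 147.5])]
top axis [(0.76, [544.7, -35.9, 103.3])]
top pin_hole [(0.82, [531.6, 11.8, 105.4])]
top pin [(0.64, [480.1, -442.9, 1.3]), (0.55, [568.0, -327.7, -0.1]), (0.41, [485.2, -356.8, 10.4]), (0.28, [498.7, 103.3, 150.6])]
top pin_collar [(0.68, [483.6, -351.1, 31.7]), (0.66, [565.5, -322.7, 24.0]), (0.5, [483.0, -440.3, 20.9])]
top holder [(0.66, [485.0, -349.8, 5.0])]
```

View pics/scene0.png

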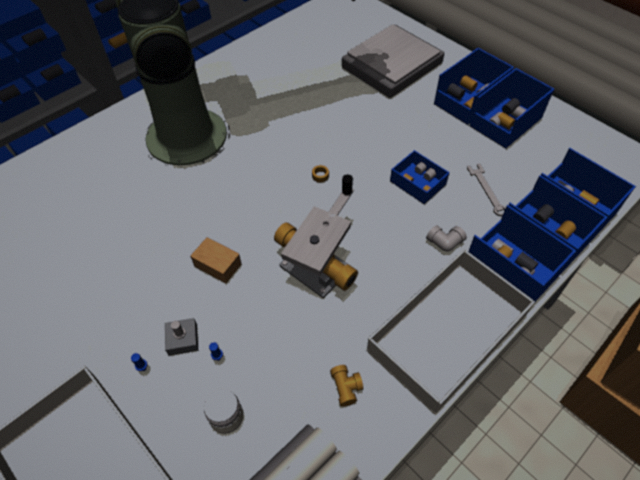

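View pics/top0.png

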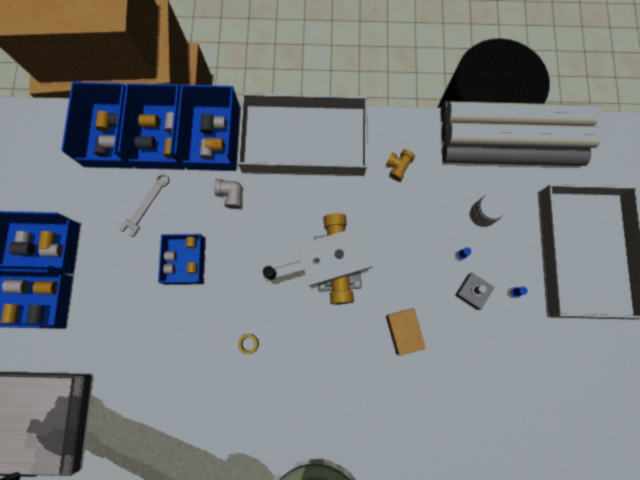

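The steel pin stands upright in the grey block at scene (179,328) and top (481,289). The two blue pins, at top (463,253) and (519,291), are look-alikes. The valve lever points to the post at top (269,272). I'll move above the post first.

Request:
apply_moves:
  targets:
    - {"dp": [0.022,-0.0265,0],"rotation": [0,0,-0.0608],"gripper": 0.085}
    - {"dp": [0.022,-0.0265,0],"rotation": [0,0,-0.0608],"gripper": 0.085}
    - {"dp": [0.022,-0.0265,0],"rotation": [0,0,-0.0608],"gripper": 0.085}
    - {"dp": [0.022,-0.0265,0],"rotation": [0,0,-0.0608],"gripper": 0.085}
    - {"dp": [0.022,-0.0265,0],"rotation": [0,0,-0.0608],"gripper": 0.085}
    - {"dp": [0.022,-0.0265,0],"rotation": [0,0,-0.0608],"gripper": 0.085}
    - {"dp": [0.022,-0.0265,0],"rotation": [0,0,-0.0608],"gripper": 0.085}
    - {"dp": [0.022,-0.0265,0],"rotation": [0,0,-0.0608],"gripper": 0.085}

```text
clock: 1.47
position: [321.8, 317.2, 245.5]
orientation: [0.918, 0.396, 0.0, -0.0]
wrist_force: [0.1, 0.4, 0.0]
width: 85.0
```

Request:
apply_moves:
  targets:
    - {"dp": [0.022,-0.0265,0],"rotation": [0,0,-0.0608]}
    - {"dp": [0.022,-0.0265,0],"rotation": [0,0,-0.0608]}
    - {"dp": [0.022,-0.0265,0],"rotation": [0,0,-0.0608]}
    - {"dp": [0.022,-0.0265,0],"rotation": [0,0,-0.0608]}
    - {"dp": [0.022,-0.0265,0],"rotation": [0,0,-0.0608]}
    - {"dp": [0.022,-0.0265,0],"rotation": [0,0,-0.0608]}
    - {"dp": [0.022,-0.0265,0],"rotation": [0,0,-0.0608]}
    - {"dp": [0.022,-0.0265,0],"rotation": [0,0,-0.0608]}
    - {"dp": [0,0,0]}

```text
invalid input at $.targets[0]: expected keys rotation, dp, gripper
```

Request:
apply_moves:
  targets:
    - {"dp": [0.022,-0.0265,0],"rotation": [0,0,-0.0608],"gripper": 0.085}
    - {"dp": [0.022,-0.0265,0],"rotation": [0,0,-0.0608],"gripper": 0.085}
    - {"dp": [0.022,-0.0265,0],"rotation": [0,0,-0.0608],"gripper": 0.085}
    - {"dp": [0.022,-0.0265,0],"rotation": [0,0,-0.0608],"gripper": 0.085}
    - {"dp": [0.022,-0.0265,0],"rotation": [0,0,-0.0608],"gripper": 0.085}
    - {"dp": [0.022,-0.0265,0],"rotation": [0,0,-0.0608],"gripper": 0.085}
    - {"dp": [0.022,-0.0265,0],"rotation": [0,0,-0.0608],"gripper": 0.085}
    - {"dp": [0.022,-0.0265,0],"rotation": [0,0,-0.0608],"gripper": 0.085}

```text
clock: 2.13
position: [498.0, 105.0, 245.5]
orientation: [0.987, 0.163, 0.0, -0.0]
wrist_force: [-0.3, 1.4, 0.4]
width: 85.0
```

Run:
```python
from station import bot,cams,regions_of,spot_point
import cv2
s=bot.read_state();print(s["position"],s["orientation"],s["joint_pos"],s["wrist_force"])
p=cams.camera("wrist"); cv2.imwrite("pics/w1.png",p["color"])
for t in ["post","axis","pin_hole"]:
    print(t,[(round(d["p"],2),[round(float(v),1) for v in d["xyz"]]) for d in spot_point(t,p)][:4])
```

```text
[497.95892049 104.97533758 245.46469751] [ 9.86594465e-01  1.63190980e-01  2.56843912e-04 -2.21274344e-05] [ 6.25802288e-02  2.49877028e-01 -2.97886381e-01  1.02252634e+00
  9.59978631e-05  1.30552831e+00] [-0.32035535  1.37941862  0.41161718]
post [(0.9, [496.6, 101.9, 149.8])]
axis [(0.62, [497.4, 103.1, 146.6]), (0.56, [545.0, -36.8, 107.9])]
pin_hole [(0.73, [529.3, 5.7, 108.9])]
```

View pics/w1.png

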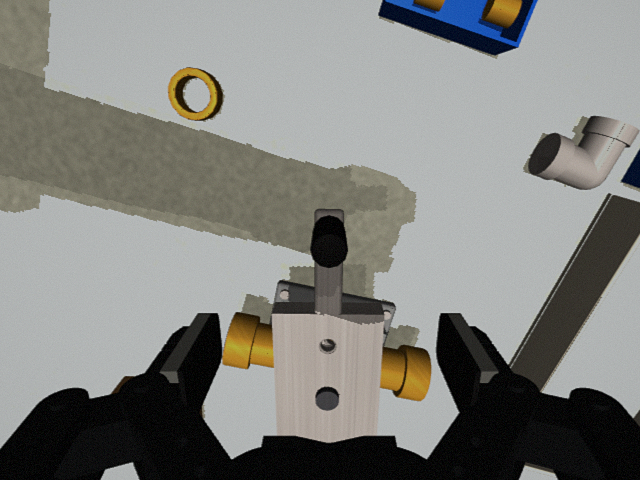

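The wrist view shows the post at (329,250), the hole at (328,346) and the axis at (327,398). The jaws straddle the lever line, so I'll lower and grip the post lightly.

Request:
apply_moves:
  force: 20
  targets:
    - {"dp": [-0.001,-0.002,-0.03],"rotation": [0,0,0],"gripper": 0.085}
    - {"dp": [0,0,-0.03],"rotation": [0,0,0],"gripper": 0.06}
    - {"dp": [0,0,-0.03],"rotation": [0,0,0],"gripper": 0.05}
    - {"dp": [0,0,-0.024],"rotation": [0,0,0],"gripper": 0.04}
    - {"dp": [0,0,0],"rotation": [0,0,0],"gripper": 0.03}
    - {"dp": [0,0,0],"rotation": [0,0,0],"gripper": 0.03}

```text
clock: 2.83
position: [494.3, 105.5, 130.8]
orientation: [0.986, 0.166, -0.002, -0.0]
wrist_force: [0.7, 0.0, -0.0]
width: 30.2
```

Request:
apply_moves:
  force: 20
  targets:
    - {"dp": [0,0,0],"rotation": [0,0,0],"gripper": 0.022}
    - {"dp": [0,0,0],"rotation": [0,0,0],"gripper": 0.022}
    - {"dp": [0,0,0],"rotation": [0,0,0],"gripper": 0.022}
    - {"dp": [0,0,0],"rotation": [0,0,0],"gripper": 0.022}

```text
clock: 3.17
position: [496.0, 105.5, 132.3]
orientation: [0.986, 0.165, 0.0, -0.001]
wrist_force: [-2.3, 3.8, -1.2]
width: 23.5
```

Request:
apply_moves:
  targets:
    - {"dp": [0.0025,0.0008,0],"rotation": [0,0,-0.0175],"gripper": 0.022}
    - {"dp": [0.0025,0.0008,0],"rotation": [0,0,-0.0175],"gripper": 0.022}
    - {"dp": [0.0,0.0,0],"rotation": [0,0,0],"gripper": 0.022}

```text
clock: 3.42
position: [501.8, 107.3, 132.2]
orientation: [0.989, 0.147, 0.001, -0.001]
wrist_force: [-1.3, 5.4, 0.0]
width: 23.5
```

```bash
cat > h.py <<'E'
from station import bot
import numpy as np
def st(ax=(545,-37)):
    s=bot.read_state();p=s["position"];d=p[:2]-np.array(ax);a=np.arctan2(d[1],d[0])
    f=s["wrist_force"]
    q=s["orientation"]; xa=2*np.degrees(np.arctan2(q[1],q[0]))
    print(round(s["clock"],2),p.round(1),"ang",np.degrees(a).round(2),"r",np.hypot(*d).round(1),"Fcw",round(f[0]*np.sin(a)-f[1]*np.cos(a),2),"Frad",round(f[0]*np.cos(a)+f[1]*np.sin(a),2),"fz",f[2].round(2),"Tz",s["torque"].round(2),"w",round(s["width"],1),"xang",round(xa,1))
E
python3 -c "from h import *;st()"
```

```text
3.42 [501.8 107.3 132.2] ang 106.68 r 150.6 Fcw 0.28 Frad 5.52 fz 0.0 Tz [ 0.94  0.4  -0.12] w 23.5 xang 16.9
```

Request:
apply_moves:
  targets:
    - {"dp": [0.0018,0.0033,0],"rotation": [0,0,-0.0175],"gripper": 0.022}
    - {"dp": [0.0025,0.0007,0],"rotation": [0,0,-0.0175],"gripper": 0.022}
    - {"dp": [0.0,0.0,0],"rotation": [0,0,0],"gripper": 0.022}

```text
clock: 3.67
position: [507.1, 109.0, 132.1]
orientation: [0.992, 0.129, 0.001, 0.002]
wrist_force: [1.8, -5.3, 1.4]
width: 23.4
```

```bash
python3 -c "from h import *;st()"
```

```text
3.67 [507.1 109.  132.1] ang 104.56 r 150.8 Fcw 0.38 Frad -5.54 fz 1.41 Tz [-0.94 -0.17 -0.11] w 23.4 xang 14.8
```

Request:
apply_moves:
  targets:
    - {"dp": [0.0028,-0.0006,0],"rotation": [0,0,-0.0175],"gripper": 0.022}
    - {"dp": [0.0025,0.0006,0],"rotation": [0,0,-0.0175],"gripper": 0.022}
    - {"dp": [0.0,0.0,0],"rotation": [0,0,0],"gripper": 0.022}

```text
clock: 3.92
position: [512.0, 110.1, 132.1]
orientation: [0.994, 0.112, 0.001, 0.0]
wrist_force: [-0.1, -1.5, 6.3]
width: 23.1
```

```bash
python3 -c "from h import *;st()"
```

```text
3.92 [512.  110.1 132.1] ang 102.63 r 150.8 Fcw -0.4 Frad -1.49 fz 6.25 Tz [-0.46 -0.04 -0.09] w 23.1 xang 12.9
```

Request:
apply_moves:
  targets:
    - {"dp": [0.0026,0.0004,0.0005],"rotation": [0,0,-0.0175],"gripper": 0.022}
    - {"dp": [0.0,0.0,0],"rotation": [0,0,0],"gripper": 0.022}

```text
clock: 4.08
position: [514.1, 110.5, 132.1]
orientation: [0.995, 0.104, 0.001, 0.0]
wrist_force: [0.8, -2.5, 4.7]
width: 23.2
```

```bash
python3 -c "from h import *;st()"
```

```text
4.08 [514.1 110.5 132.1] ang 101.82 r 150.7 Fcw 0.28 Frad -2.65 fz 4.67 Tz [-0.51 -0.1  -0.02] w 23.2 xang 11.9
```

Request:
apply_moves:
  targets:
    - {"dp": [0.0026,0.0004,0.0],"rotation": [0,0,-0.0175],"gripper": 0.022}
    - {"dp": [0.0,0.0,0],"rotation": [0,0,0],"gripper": 0.022}

```text
clock: 4.25
position: [516.7, 111.1, 132.1]
orientation: [0.995, 0.095, 0.001, -0.0]
wrist_force: [0.0, -1.9, 4.7]
width: 23.3
```

```bash
python3 -c "from h import *;st()"
```

```text
4.25 [516.7 111.1 132.1] ang 100.83 r 150.8 Fcw -0.33 Frad -1.88 fz 4.7 Tz [-0.37 -0.19 -0.03] w 23.3 xang 10.9
```

Request:
apply_moves:
  targets:
    - {"dp": [0.002,0.0002,0.0],"rotation": [0,0,-0.013],"gripper": 0.022}
    - {"dp": [0.0,0.0,0],"rotation": [0,0,0],"gripper": 0.022}

```text
clock: 4.42
position: [518.5, 111.4, 132.1]
orientation: [0.996, 0.089, 0.001, -0.0]
wrist_force: [1.3, -1.3, 4.6]
width: 23.2
```

Request:
apply_moves:
  targets:
    - {"dp": [0.002,0.0002,0.0],"rotation": [0,0,-0.013],"gripper": 0.022}
    - {"dp": [0.0,0.0,0],"rotation": [0,0,0],"gripper": 0.022}

```text
clock: 4.58
position: [520.4, 111.7, 132.1]
orientation: [0.997, 0.082, 0.001, -0.0]
wrist_force: [1.0, -1.7, 5.1]
width: 23.3
```

```bash
python3 -c "from h import *;st()"
```

```text
4.58 [520.4 111.7 132.1] ang 99.4 r 150.8 Fcw 0.68 Frad -1.83 fz 5.09 Tz [-0.22 -0.12 -0.02] w 23.3 xang 9.5
```

Request:
apply_moves:
  targets:
    - {"dp": [0.002,0.0003,0.0],"rotation": [0,0,-0.013],"gripper": 0.022}
    - {"dp": [0.0,0.0,0],"rotation": [0,0,0],"gripper": 0.022}

```text
clock: 4.75
position: [522.3, 112.0, 132.1]
orientation: [0.997, 0.076, 0.0, -0.0]
wrist_force: [1.0, 0.1, 4.3]
width: 23.1
```

Request:
apply_moves:
  targets:
    - {"dp": [0.002,0.0002,0.0],"rotation": [0,0,-0.013],"gripper": 0.022}
    - {"dp": [0.0,0.0,0],"rotation": [0,0,0],"gripper": 0.022}

```text
clock: 4.92
position: [524.4, 112.3, 132.2]
orientation: [0.998, 0.07, 0.001, -0.0]
wrist_force: [0.8, -0.4, 5.3]
width: 23.7
```

```bash
python3 -c "from h import *;st()"
```

```text
4.92 [524.4 112.3 132.2] ang 97.87 r 150.7 Fcw 0.71 Frad -0.47 fz 5.28 Tz [-0.15 -0.03  0.04] w 23.7 xang 8.0
```

Request:
apply_moves:
  targets:
    - {"dp": [0.002,0.0002,0.0],"rotation": [0,0,-0.013],"gripper": 0.022}
    - {"dp": [0.0,0.0,0],"rotation": [0,0,0],"gripper": 0.022}

```text
clock: 5.08
position: [526.3, 112.6, 132.1]
orientation: [0.998, 0.063, 0.0, -0.001]
wrist_force: [1.0, -0.3, 5.4]
width: 23.3
```

Request:
apply_moves:
  targets:
    - {"dp": [0.002,0.0002,0.0],"rotation": [0,0,-0.013],"gripper": 0.022}
    - {"dp": [0.0,0.0,0],"rotation": [0,0,0],"gripper": 0.022}

```text
clock: 5.25
position: [528.2, 112.8, 132.1]
orientation: [0.998, 0.057, 0.0, -0.001]
wrist_force: [0.7, -0.9, 5.3]
width: 23.3
```

```bash
python3 -c "from h import *;st()"
```

```text
5.25 [528.2 112.8 132.1] ang 96.38 r 150.7 Fcw 0.57 Frad -0.95 fz 5.31 Tz [-0.15 -0.02  0.08] w 23.3 xang 6.5
```

Request:
apply_moves:
  targets:
    - {"dp": [0.002,0.0002,0.0],"rotation": [0,0,-0.013],"gripper": 0.022}
    - {"dp": [0.0,0.0,0],"rotation": [0,0,0],"gripper": 0.022}

```text
clock: 5.42
position: [530.3, 113.0, 132.1]
orientation: [0.999, 0.05, 0.0, -0.001]
wrist_force: [0.1, 0.1, 5.8]
width: 23.2
```

Request:
apply_moves:
  targets:
    - {"dp": [0.002,0.0002,0.0],"rotation": [0,0,-0.013],"gripper": 0.022}
    - {"dp": [0.0,0.0,0],"rotation": [0,0,0],"gripper": 0.022}

```text
clock: 5.58
position: [532.2, 113.2, 132.1]
orientation: [0.999, 0.044, 0.0, -0.001]
wrist_force: [0.7, -1.1, 5.5]
width: 23.4
```

```bash
python3 -c "from h import *;st()"
```

```text
5.58 [532.2 113.2 132.1] ang 94.85 r 150.8 Fcw 0.63 Frad -1.11 fz 5.53 Tz [-0.12 -0.09  0.03] w 23.4 xang 5.0
```

Request:
apply_moves:
  targets:
    - {"dp": [0.002,0.0001,0.0],"rotation": [0,0,-0.013],"gripper": 0.022}
    - {"dp": [0.0,0.0,0],"rotation": [0,0,0],"gripper": 0.022}

```text
clock: 5.75
position: [534.2, 113.3, 132.1]
orientation: [0.999, 0.037, 0.0, -0.001]
wrist_force: [0.5, -0.9, 5.3]
width: 23.4
```

Request:
apply_moves:
  targets:
    - {"dp": [0.002,0.0001,0.0],"rotation": [0,0,-0.013],"gripper": 0.022}
    - {"dp": [0.0,0.0,0],"rotation": [0,0,0],"gripper": 0.022}

```text
clock: 5.92
position: [536.2, 113.5, 132.1]
orientation: [1.0, 0.031, 0.0, -0.001]
wrist_force: [-0.0, -0.8, 5.2]
width: 23.6
```

```bash
python3 -c "from h import *;st()"
```

```text
5.92 [536.2 113.5 132.1] ang 93.33 r 150.7 Fcw -0.05 Frad -0.78 fz 5.16 Tz [-0.08  0.03  0.01] w 23.6 xang 3.5
```

Request:
apply_moves:
  targets:
    - {"dp": [0.002,0.0001,0.0],"rotation": [0,0,-0.013],"gripper": 0.022}
    - {"dp": [0.0,0.0,0],"rotation": [0,0,0],"gripper": 0.022}

```text
clock: 6.08
position: [538.2, 113.6, 132.1]
orientation: [1.0, 0.024, 0.0, -0.001]
wrist_force: [0.6, -0.4, 4.2]
width: 23.7
```

Request:
apply_moves:
  targets:
    - {"dp": [0.002,0.0001,0.0],"rotation": [0,0,-0.013],"gripper": 0.022}
    - {"dp": [0.0,0.0,0],"rotation": [0,0,0],"gripper": 0.022}

```text
clock: 6.25
position: [540.2, 113.6, 132.1]
orientation: [1.0, 0.018, 0.0, -0.001]
wrist_force: [-0.3, -0.7, 6.4]
width: 23.3
```

```bash
python3 -c "from h import *;st()"
```

```text
6.25 [540.2 113.6 132.1] ang 91.83 r 150.7 Fcw -0.28 Frad -0.67 fz 6.39 Tz [-0.08 -0.04 -0.04] w 23.3 xang 2.0
```

Request:
apply_moves:
  targets:
    - {"dp": [0.002,0.0,0.0],"rotation": [0,0,-0.013],"gripper": 0.022}
    - {"dp": [0.0,0.0,0],"rotation": [0,0,0],"gripper": 0.022}

```text
clock: 6.42
position: [542.2, 113.7, 132.1]
orientation: [1.0, 0.011, 0.0, -0.001]
wrist_force: [-0.1, -1.8, 6.5]
width: 23.4
```

Request:
apply_moves:
  targets:
    - {"dp": [0.002,0.0,0.0],"rotation": [0,0,-0.013],"gripper": 0.022}
    - {"dp": [0.0,0.0,0],"rotation": [0,0,0],"gripper": 0.022}

```text
clock: 6.58
position: [544.2, 113.7, 132.1]
orientation: [1.0, 0.005, 0.0, -0.001]
wrist_force: [0.5, -0.5, 6.1]
width: 23.2
```

```bash
python3 -c "from h import *;st()"
```

```text
6.58 [544.2 113.7 132.1] ang 90.32 r 150.7 Fcw 0.52 Frad -0.45 fz 6.1 Tz [-0.09 -0.06  0.03] w 23.2 xang 0.5
```

Request:
apply_moves:
  targets:
    - {"dp": [0.002,0.0,0.0],"rotation": [0,0,-0.013],"gripper": 0.022}
    - {"dp": [0.0,0.0,0],"rotation": [0,0,0],"gripper": 0.022}

```text
clock: 6.75
position: [546.2, 113.7, 132.1]
orientation: [1.0, -0.002, 0.0, -0.001]
wrist_force: [0.6, -1.0, 5.6]
width: 23.2
```

Request:
apply_moves:
  targets:
    - {"dp": [0.002,0.0,0.0],"rotation": [0,0,-0.013],"gripper": 0.022}
    - {"dp": [0.0,0.0,0],"rotation": [0,0,0],"gripper": 0.022}

```text
clock: 6.92
position: [548.2, 113.7, 132.1]
orientation: [1.0, -0.008, 0.0, -0.001]
wrist_force: [0.5, -0.2, 5.1]
width: 23.7
```

Run:
```python
from h import *;st()
from station import cams
import cv2
for n in ["wrist","top"]:
    p=cams.camera(n);c=p["color"]
    if n=="top": c=cv2.resize(c[180:330,230:430],None,fx=4,fy=4)
    cv2.imwrite(f"pics/{n}2.png",c)
```

```text
6.92 [548.2 113.7 132.1] ang 88.8 r 150.7 Fcw 0.46 Frad -0.17 fz 5.11 Tz [-0.06 -0.02 -0.02] w 23.7 xang -1.0
```

View pics/wrist2.png

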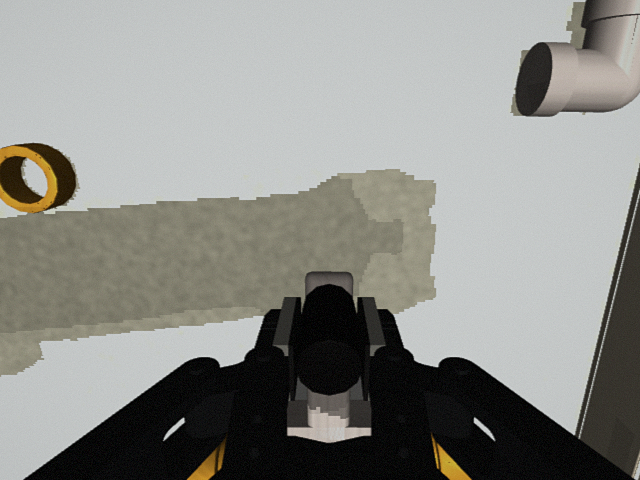

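View pics/top2.png

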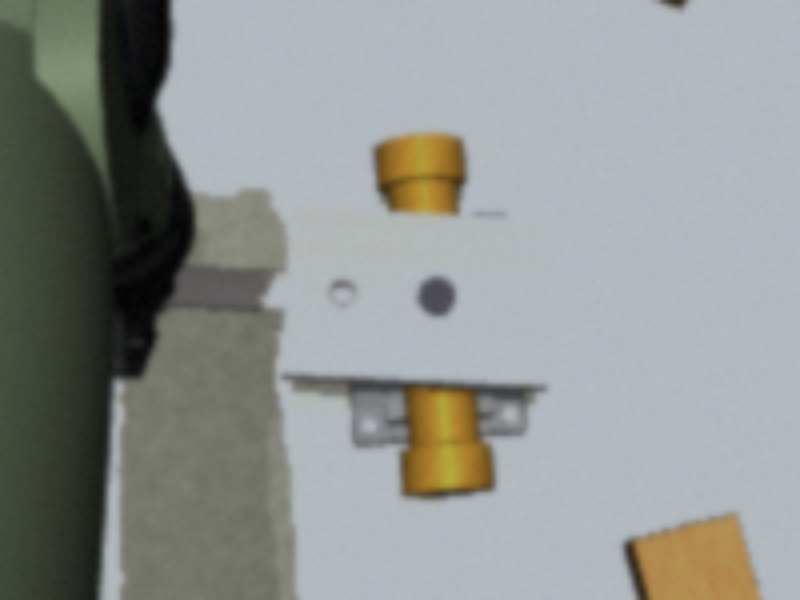

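The post is between the pads in the wrist view, at (330,340). The top view shows the lever swung to about 89°. I'll keep going clockwise.

Request:
apply_moves:
  targets:
    - {"dp": [0.002,0.0,0.0],"rotation": [0,0,-0.013],"gripper": 0.022}
    - {"dp": [0.0,0.0,0],"rotation": [0,0,0],"gripper": 0.022}

```text
clock: 7.18
position: [550.1, 113.7, 132.1]
orientation: [1.0, -0.015, 0.0, -0.001]
wrist_force: [0.3, -0.2, 5.7]
width: 23.5
```

Request:
apply_moves:
  targets:
    - {"dp": [0.002,-0.0001,0.0],"rotation": [0,0,-0.013],"gripper": 0.022}
    - {"dp": [0.0,0.0,0],"rotation": [0,0,0],"gripper": 0.022}

```text
clock: 7.35
position: [550.7, 113.6, 132.1]
orientation: [1.0, -0.021, -0.001, -0.001]
wrist_force: [-4.7, -0.5, 8.8]
width: 23.3
```

```bash
python3 -c "from h import *;st()"
```

```text
7.35 [550.7 113.6 132.1] ang 87.85 r 150.7 Fcw -4.64 Frad -0.63 fz 8.82 Tz [-0.09  0.73  0.25] w 23.3 xang -2.4
```

The force jumped to 4.7 N, so this is the clockwise end. I'll press slightly more and hold.

Request:
apply_moves:
  targets:
    - {"dp": [0.0004,0.0,0.0],"rotation": [0,0,0.0],"gripper": 0.022}
    - {"dp": [0.0,0.0,0],"rotation": [0,0,0],"gripper": 0.022}
    - {"dp": [0.0,0.0,0],"rotation": [0,0,0],"gripper": 0.022}
    - {"dp": [0.0,0.0,0],"rotation": [0,0,0],"gripper": 0.022}

```text
clock: 7.68
position: [550.7, 113.7, 132.1]
orientation: [1.0, -0.021, -0.001, -0.001]
wrist_force: [-5.5, 0.9, 10.3]
width: 23.1
```

```bash
python3 -c "from h import *;st()"
```

```text
7.68 [550.7 113.7 132.1] ang 87.84 r 150.8 Fcw -5.5 Frad 0.68 fz 10.34 Tz [-0.13  0.85  0.2 ] w 23.1 xang -2.4
```

Request:
apply_moves:
  targets:
    - {"dp": [-0.007,0.0001,0.001],"rotation": [0,0,0.035],"gripper": 0.022}
    - {"dp": [-0.0053,-0.0001,0],"rotation": [0,0,0.035],"gripper": 0.022}
    - {"dp": [-0.0053,-0.0003,0],"rotation": [0,0,0.035],"gripper": 0.022}
    - {"dp": [-0.0053,-0.0005,0],"rotation": [0,0,0.035],"gripper": 0.022}
    - {"dp": [0,0,0],"rotation": [0,0,0],"gripper": 0.022}

```text
clock: 8.1
position: [528.4, 112.8, 132.3]
orientation: [0.999, 0.05, -0.0, -0.001]
wrist_force: [1.2, 0.8, -2.8]
width: 22.9
```

```bash
python3 -c "from h import *;st()"
```

```text
8.1 [528.4 112.8 132.3] ang 96.32 r 150.7 Fcw 1.3 Frad 0.62 fz -2.76 Tz [ 0.09 -0.37  0.39] w 22.9 xang 5.7
```

Request:
apply_moves:
  targets:
    - {"dp": [-0.0052,-0.0006,0.0],"rotation": [0,0,0.035],"gripper": 0.022}
    - {"dp": [-0.0052,-0.0008,0],"rotation": [0,0,0.035],"gripper": 0.022}
    - {"dp": [-0.0052,-0.001,0],"rotation": [0,0,0.035],"gripper": 0.022}
    - {"dp": [-0.0051,-0.0012,0],"rotation": [0,0,0.035],"gripper": 0.022}
    - {"dp": [0,0,0],"rotation": [0,0,0],"gripper": 0.022}

```text
clock: 8.52
position: [507.8, 109.0, 132.3]
orientation: [0.993, 0.119, -0.001, -0.001]
wrist_force: [1.6, 0.5, -3.4]
width: 23.0
```

```bash
python3 -c "from h import *;st()"
```

```text
8.52 [507.8 109.  132.3] ang 104.29 r 150.7 Fcw 1.68 Frad 0.1 fz -3.44 Tz [ 0.21 -0.28  0.29] w 23.0 xang 13.6
```

Request:
apply_moves:
  targets:
    - {"dp": [-0.0038,-0.001,0.0],"rotation": [0,0,0.026],"gripper": 0.022}
    - {"dp": [-0.0038,-0.0011,-0.0003],"rotation": [0,0,0.026],"gripper": 0.022}
    - {"dp": [0,0,0],"rotation": [0,0,0],"gripper": 0.022}

```text
clock: 8.77
position: [500.7, 107.0, 132.2]
orientation: [0.99, 0.144, -0.0, -0.001]
wrist_force: [0.6, 2.0, -2.4]
width: 23.2
```

```bash
python3 -c "from h import *;st()"
```

```text
8.77 [500.7 107.  132.2] ang 107.1 r 150.7 Fcw 1.19 Frad 1.72 fz -2.41 Tz [ 0.37 -0.16  0.26] w 23.2 xang 16.6
```

Request:
apply_moves:
  targets:
    - {"dp": [-0.0019,-0.0006,0.0],"rotation": [0,0,0.0135],"gripper": 0.022}
    - {"dp": [0,0,0],"rotation": [0,0,0],"gripper": 0.022}

```text
clock: 8.93
position: [498.9, 106.4, 132.3]
orientation: [0.989, 0.151, -0.0, -0.001]
wrist_force: [1.1, 2.9, -1.8]
width: 23.5
```

Request:
apply_moves:
  targets:
    - {"dp": [-0.0019,-0.0006,0.0],"rotation": [0,0,0.0135],"gripper": 0.022}
    - {"dp": [0,0,0],"rotation": [0,0,0],"gripper": 0.022}

```text
clock: 9.1
position: [496.8, 105.7, 132.3]
orientation: [0.987, 0.158, -0.0, -0.001]
wrist_force: [0.1, 3.4, -2.3]
width: 23.7
```

```bash
python3 -c "from h import *;st()"
```

```text
9.1 [496.8 105.7 132.3] ang 108.67 r 150.7 Fcw 1.22 Frad 3.19 fz -2.29 Tz [ 0.77 -0.18  0.3 ] w 23.7 xang 18.2
```

Request:
apply_moves:
  targets:
    - {"dp": [-0.0021,-0.0001,0.0],"rotation": [0,0,0.0135],"gripper": 0.022}
    - {"dp": [0,0,0],"rotation": [0,0,0],"gripper": 0.022}

```text
clock: 9.27
position: [494.7, 105.0, 132.3]
orientation: [0.986, 0.164, -0.0, 0.0]
wrist_force: [0.9, 3.3, -3.5]
width: 23.5
```

Request:
apply_moves:
  targets:
    - {"dp": [-0.0019,-0.0006,0.0],"rotation": [0,0,0.0135],"gripper": 0.022}
    - {"dp": [0,0,0],"rotation": [0,0,0],"gripper": 0.022}

```text
clock: 9.43
position: [492.7, 104.3, 132.3]
orientation: [0.985, 0.171, -0.0, 0.0]
wrist_force: [0.6, 1.2, -4.7]
width: 23.2
```

```bash
python3 -c "from h import *;st()"
```

```text
9.43 [492.7 104.3 132.3] ang 110.29 r 150.7 Fcw 0.96 Frad 0.94 fz -4.68 Tz [ 0.38 -0.17  0.31] w 23.2 xang 19.7
```

Request:
apply_moves:
  targets:
    - {"dp": [-0.0019,-0.0006,0.0],"rotation": [0,0,0.0135],"gripper": 0.022}
    - {"dp": [0,0,0],"rotation": [0,0,0],"gripper": 0.022}

```text
clock: 9.6
position: [490.9, 103.6, 132.3]
orientation: [0.984, 0.178, -0.0, 0.0]
wrist_force: [0.8, 0.7, -4.3]
width: 23.4
```

Request:
apply_moves:
  targets:
    - {"dp": [-0.0019,-0.0007,0.0],"rotation": [0,0,0.0135],"gripper": 0.022}
    - {"dp": [0,0,0],"rotation": [0,0,0],"gripper": 0.022}

```text
clock: 9.77
position: [488.9, 102.9, 132.3]
orientation: [0.983, 0.184, -0.0, 0.0]
wrist_force: [0.8, 0.5, -6.0]
width: 23.3
```

```bash
python3 -c "from h import *;st()"
```

```text
9.77 [488.9 102.9 132.3] ang 111.83 r 150.7 Fcw 0.93 Frad 0.17 fz -5.95 Tz [ 0.22 -0.28  0.35] w 23.3 xang 21.2
```

Request:
apply_moves:
  targets:
    - {"dp": [-0.0019,-0.0008,-0.0004],"rotation": [0,0,0.0135],"gripper": 0.022}
    - {"dp": [0,0,0],"rotation": [0,0,0],"gripper": 0.022}

```text
clock: 9.93
position: [487.4, 102.3, 132.3]
orientation: [0.982, 0.191, 0.0, 0.0]
wrist_force: [1.9, 0.2, -3.3]
width: 22.9
```

Request:
apply_moves:
  targets:
    - {"dp": [-0.0019,-0.0008,-0.0004],"rotation": [0,0,0.0135],"gripper": 0.022}
    - {"dp": [0,0,0],"rotation": [0,0,0],"gripper": 0.022}

```text
clock: 10.1
position: [485.7, 101.6, 132.2]
orientation: [0.98, 0.198, 0.0, 0.0]
wrist_force: [0.9, 1.4, 0.7]
width: 23.3
```

```bash
python3 -c "from h import *;st()"
```

```text
10.1 [485.7 101.6 132.2] ang 113.16 r 150.7 Fcw 1.38 Frad 0.94 fz 0.67 Tz [ 0.29 -0.09  0.18] w 23.3 xang 22.8
```

Request:
apply_moves:
  targets:
    - {"dp": [-0.0019,-0.0008,0.0],"rotation": [0,0,0.0135],"gripper": 0.022}
    - {"dp": [0,0,0],"rotation": [0,0,0],"gripper": 0.022}

```text
clock: 10.27
position: [483.8, 100.8, 132.2]
orientation: [0.979, 0.204, 0.0, 0.0]
wrist_force: [-0.2, 1.9, 2.5]
width: 23.4
```

Request:
apply_moves:
  targets:
    - {"dp": [-0.0018,-0.0008,0.0],"rotation": [0,0,0.0135],"gripper": 0.022}
    - {"dp": [0,0,0],"rotation": [0,0,0],"gripper": 0.022}

```text
clock: 10.43
position: [482.0, 100.0, 132.1]
orientation: [0.978, 0.211, 0.0, 0.0]
wrist_force: [-0.7, 2.3, 4.3]
width: 23.0
```

```bash
python3 -c "from h import *;st()"
```

```text
10.43 [482.  100.  132.1] ang 114.7 r 150.8 Fcw 0.35 Frad 2.33 fz 4.26 Tz [0.29 0.07 0.18] w 23.0 xang 24.3
```

Request:
apply_moves:
  targets:
    - {"dp": [-0.0019,-0.0006,0.0003],"rotation": [0,0,0.0135],"gripper": 0.022}
    - {"dp": [0,0,0],"rotation": [0,0,0],"gripper": 0.022}

```text
clock: 10.6
position: [480.0, 99.1, 132.2]
orientation: [0.976, 0.217, 0.0, 0.0]
wrist_force: [0.4, -0.2, 2.2]
width: 23.7
```

Request:
apply_moves:
  targets:
    - {"dp": [-0.0019,-0.0007,0.0003],"rotation": [0,0,0.0135],"gripper": 0.022}
    - {"dp": [0,0,0],"rotation": [0,0,0],"gripper": 0.022}

```text
clock: 10.77
position: [478.0, 98.1, 132.2]
orientation: [0.975, 0.224, -0.0, 0.001]
wrist_force: [2.3, -1.8, 0.7]
width: 23.1
```

```bash
python3 -c "from h import *;st()"
```

```text
10.77 [478.   98.1 132.2] ang 116.37 r 150.8 Fcw 1.28 Frad -2.6 fz 0.73 Tz [-0.25 -0.32  0.23] w 23.1 xang 25.9
```

Request:
apply_moves:
  targets:
    - {"dp": [-0.0015,-0.0013,0.0],"rotation": [0,0,0.0135],"gripper": 0.022}
    - {"dp": [0,0,0],"rotation": [0,0,0],"gripper": 0.022}

```text
clock: 10.93
position: [477.1, 97.6, 132.2]
orientation: [0.973, 0.23, 0.001, -0.0]
wrist_force: [4.3, 2.2, -2.0]
width: 23.2
```

Request:
apply_moves:
  targets:
    - {"dp": [-0.0017,-0.0011,0.0],"rotation": [0,0,0.0135],"gripper": 0.022}
    - {"dp": [0,0,0],"rotation": [0,0,0],"gripper": 0.022}

```text
clock: 11.1
position: [476.8, 97.5, 132.3]
orientation: [0.972, 0.237, 0.002, -0.001]
wrist_force: [8.9, 5.1, -6.3]
width: 23.7
```

```bash
python3 -c "from h import *;st()"
```

```text
11.1 [476.8  97.5 132.3] ang 116.89 r 150.8 Fcw 10.23 Frad 0.54 fz -6.28 Tz [ 0.91 -1.48 -0.19] w 23.7 xang 27.4
```

The force is 10 N at 116.9°, so this is the anticlockwise end. I'll ease back to about 6 N and hold.

Request:
apply_moves:
  targets:
    - {"dp": [0.001,0.0005,0.0],"rotation": [0,0,0],"gripper": 0.022}
    - {"dp": [0,0,0],"rotation": [0,0,0],"gripper": 0.022}
    - {"dp": [0,0,0],"rotation": [0,0,0],"gripper": 0.022}
    - {"dp": [0,0,0],"rotation": [0,0,0],"gripper": 0.022}

```text
clock: 11.43
position: [476.9, 97.5, 132.2]
orientation: [0.972, 0.237, 0.001, -0.001]
wrist_force: [6.0, 3.8, -3.1]
width: 23.5
```

```bash
python3 -c "from h import *;st()"
```

```text
11.43 [476.9  97.5 132.2] ang 116.87 r 150.7 Fcw 7.06 Frad 0.67 fz -3.11 Tz [ 0.58 -0.97 -0.27] w 23.5 xang 27.4
```

Request:
apply_moves:
  targets:
    - {"dp": [0.0065,0.0032,0.0],"rotation": [0,0,-0.0374],"gripper": 0.022}
    - {"dp": [0.005,0.0022,0],"rotation": [0,0,-0.0374],"gripper": 0.022}
    - {"dp": [0.0051,0.002,0],"rotation": [0,0,-0.0374],"gripper": 0.022}
    - {"dp": [0.0051,0.0018,0],"rotation": [0,0,-0.0374],"gripper": 0.022}
    - {"dp": [0.0052,0.0016,0],"rotation": [0,0,-0.0374],"gripper": 0.022}
    - {"dp": [0.0053,0.0014,0],"rotation": [0,0,-0.0374],"gripper": 0.022}
    - {"dp": [0.0053,0.0013,0],"rotation": [0,0,-0.0374],"gripper": 0.022}
    - {"dp": [0,0,0],"rotation": [0,0,0],"gripper": 0.022}

```text
clock: 12.1
position: [513.4, 110.4, 132.2]
orientation: [0.994, 0.108, -0.0, -0.0]
wrist_force: [0.3, 0.7, 3.4]
width: 23.5
```

```bash
python3 -c "from h import *;st()"
```

```text
12.1 [513.4 110.4 132.2] ang 102.09 r 150.7 Fcw 0.44 Frad 0.66 fz 3.36 Tz [ 0.04 -0.13 -0.09] w 23.5 xang 12.4
```

Request:
apply_moves:
  targets:
    - {"dp": [-0.0007,-0.0002,0.0],"rotation": [0,0,0],"gripper": 0.022}
    - {"dp": [0,0,0],"rotation": [0,0,0],"gripper": 0.022}

```text
clock: 12.27
position: [512.2, 110.1, 132.2]
orientation: [0.994, 0.108, -0.0, -0.0]
wrist_force: [1.7, 1.0, 0.5]
width: 23.3
```

```bash
python3 -c "from h import *;st()"
```

```text
12.27 [512.2 110.1 132.2] ang 102.55 r 150.7 Fcw 1.89 Frad 0.59 fz 0.5 Tz [ 0.12 -0.28  0.13] w 23.3 xang 12.5
```

Request:
apply_moves:
  targets:
    - {"dp": [0,0,0],"rotation": [0,0,0],"gripper": 0.06}
    - {"dp": [0,0,0],"rotation": [0,0,0],"gripper": 0.06}
    - {"dp": [0,0,0],"rotation": [0,0,0],"gripper": 0.06}
    - {"dp": [0,0,0],"rotation": [0,0,0],"gripper": 0.06}
    - {"dp": [0,0,0.03],"rotation": [0,0,0],"gripper": 0.06}
    - {"dp": [0,0,0.03],"rotation": [0,0,0],"gripper": 0.06}
    - {"dp": [0,0,0.04],"rotation": [0,0,0],"gripper": 0.06}
    - {"dp": [0,-0.02,0.02],"rotation": [0,0,0],"gripper": 0.06}

```text
clock: 12.93
position: [513.7, 92.1, 256.2]
orientation: [0.994, 0.11, 0.002, -0.001]
wrist_force: [0.0, -0.5, 1.0]
width: 60.1
```

Run:
```python
from h import *;st()
from station import cams,spot_point
import cv2
for n in ["wrist"]:
    p=cams.camera(n);cv2.imwrite(f"pics/{n}3.png",p["color"])
    for t in ["post","axis","pin_hole"]:
        print(n,t,[(round(d["p"],2),[round(float(v),1) for v in d["xyz"]]) for d in spot_point(t,p)][:3])
```

```text
12.93 [513.7  92.1 256.2] ang 103.61 r 132.8 Fcw -0.1 Frad -0.51 fz 0.98 Tz [-0.06 -0.16 -0.02] w 60.1 xang 12.6
wrist post [(0.96, [513.4, 108.2, 149.0])]
wrist axis [(0.93, [546.8, -32.6, 104.9])]
wrist pin_hole [(0.77, [534.5, 9.1, 104.8])]
```

View pics/wrist3.png

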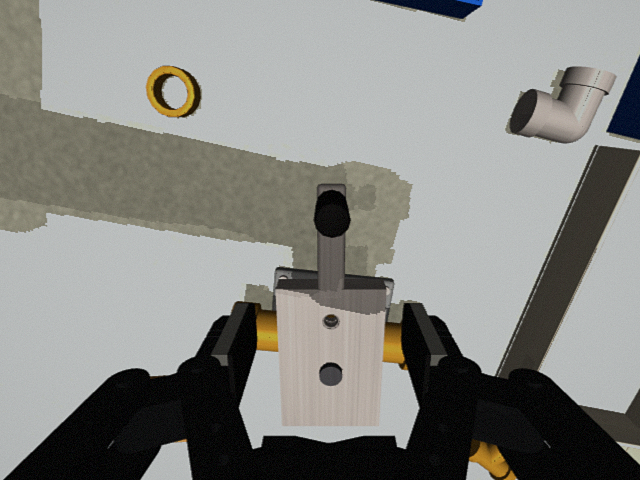

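The lever is released at mid play. In the wrist view the post is at (332,214), the hole at (331,321) and the axis cap at (330,375). Next I'll measure the hole exactly.

```bash
cat >> h.py <<'E'
def ray(p,u,v,z):
    R=np.array(p["R"]);t=np.array(p["t"]);c=-R.T@t
    d=R.T@np.array([(u-p["cx"])/p["fx"],(v-p["cy"])/p["fy"],1.0])
    return c+d*(z-c[2])/d[2]
E
python3 - <<'E'
from h import *
from station import cams
import cv2
for n,(u,v) in {"wrist":(331,321),"top":(325,256),"scene":(327,223)}.items():
    p=cams.camera(n);c=p["color"]
    np.save(f"{n}.npy",c)
    h=22 if n=="wrist" else 14
    if n!="wrist": 
        R=np.array(p["R"]);X=R@np.array([534.2,11.8,106])+p["t"];u,v=int(p["fx"]*X[0]/X[2]+p["cx"]),int(p["fy"]*X[1]/X[2]+p["cy"]);print(n,u,v)
    cr=cv2.resize(c[v-h:v+h,u-h:u+h],(500,500),interpolation=cv2.INTER_CUBIC)
    cv2.imwrite(f"pics/crop_{n}.png",cr)
    import json;json.dump({k:np.array(p[k]).tolist() for k in("fx","fy","cx","cy","R","t")},open(n+".json","w"))
    print(n,u,v,ray(p,u,v,106).round(1))
im=np.hstack([cv2.resize(cv2.imread(f"pics/crop_{n}.png"),(266,266)) for n in("wrist","top","scene")])
cv2.imwrite("pics/crops.png",im)
E
```

```text
wrist 331 321 [531.9  10.  106. ]
top 315 258
top 315 258 [534.2  12.7 106. ]
scene 327 223
scene 327 223 [533.4  11.9 106. ]
```

View pics/crops.png

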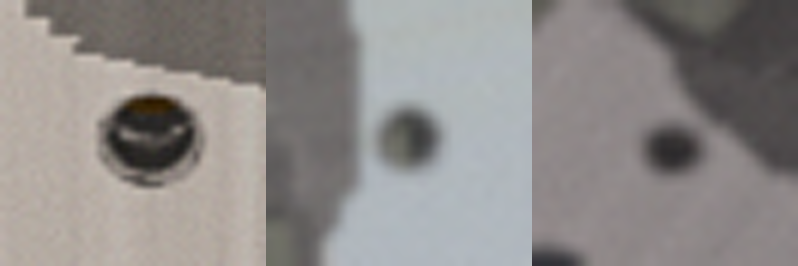

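Run:
```python
from h import *
import json
for n,(u,v) in {"wrist":(333.8,322.2),"top":(316.05,258.5),"scene":(327.7,224.7)}.items():
    print(n,ray(json.load(open(n+".json")),u,v,106).round(1))
st()
```

```text
wrist [534.4   9.4 106. ]
top [533.2  10.4 106. ]
scene [537.7   9.9 106. ]
13.28 [511.6  90.4 250.7] ang 104.68 r 131.7 Fcw 0.14 Frad -0.33 fz -0.58 Tz [-0.05 -0.03 -0.04] w 59.6 xang 12.4
```

Request:
apply_moves:
  targets:
    - {"dp": [-0.0023,-0.037,0],"rotation": [0,0,0],"gripper": 0.06}
    - {"dp": [-0.0023,-0.037,0],"rotation": [0,0,0],"gripper": 0.06}
    - {"dp": [-0.0023,-0.037,0],"rotation": [0,0,0],"gripper": 0.06}
    - {"dp": [-0.0023,-0.037,0],"rotation": [0,0,0],"gripper": 0.06}
    - {"dp": [-0.0023,-0.037,0],"rotation": [0,0,0],"gripper": 0.06}
    - {"dp": [-0.0023,-0.037,0],"rotation": [0,0,0],"gripper": 0.06}
    - {"dp": [-0.0023,-0.037,0],"rotation": [0,0,0],"gripper": 0.06}

```text
clock: 13.87
position: [495.6, -169.8, 250.8]
orientation: [0.994, 0.108, -0.001, -0.001]
wrist_force: [0.6, 0.4, -0.4]
width: 59.7
```

Request:
apply_moves:
  targets:
    - {"dp": [-0.0023,-0.037,-0.02],"rotation": [0,0,0],"gripper": 0.06}
    - {"dp": [-0.0023,-0.037,-0.02],"rotation": [0,0,0],"gripper": 0.06}
    - {"dp": [-0.0023,-0.037,-0.02],"rotation": [0,0,0],"gripper": 0.06}
    - {"dp": [-0.0023,-0.037,-0.02],"rotation": [0,0,0],"gripper": 0.06}
    - {"dp": [-0.0023,-0.035,-0.01],"rotation": [0,0,0],"gripper": 0.06}
    - {"dp": [0,0,0],"rotation": [0,0,0],"gripper": 0.06}

```text
clock: 14.37
position: [483.0, -354.6, 158.6]
orientation: [0.994, 0.105, -0.002, -0.001]
wrist_force: [0.3, 0.6, 0.3]
width: 60.2
```

Run:
```python
from h import *;st()
from station import cams,spot_point
import cv2
p=cams.camera("wrist");cv2.imwrite("pics/wrist4.png",p["color"])
for t in ["pin","pin_collar","holder"]:
        print(t,[(round(d["p"],2),[round(float(v),1) for v in d["xyz"]]) for d in spot_point(t,p)][:3])
```

```text
14.37 [ 483.  -354.6  158.6] ang -101.05 r 323.6 Fcw -0.14 Frad -0.67 fz 0.31 Tz [-0.01 -0.01 -0.02] w 60.2 xang 12.1
pin [(0.95, [485.7, -443.7, -2.1]), (0.92, [486.0, -353.0, 7.7]), (0.63, [565.3, -326.9, 4.6])]
pin_collar [(0.95, [566.6, -321.1, 20.6]), (0.71, [479.9, -440.2, 22.1]), (0.58, [481.2, -347.8, 24.9])]
holder [(0.63, [484.4, -348.7, -0.4])]
```

View pics/wrist4.png

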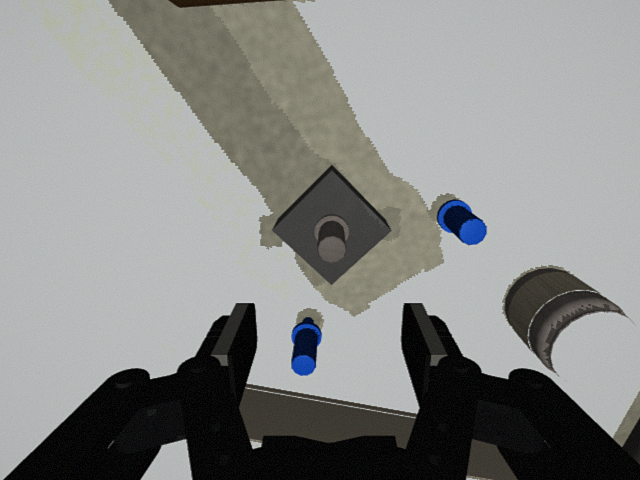

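Candidates in the wrist view are the grey pin in the block at (331,240), a blue one at (463,222) and a blue one at (305,348). The grey one fits: it is steel and stands in the grey holder. I'll confirm it in a crop and compute its position.

Run:
```python
from h import *;st()
from station import cams
import cv2
p=cams.camera("wrist");c=p["color"]
cv2.imwrite("pics/crop4.png",cv2.resize(c[160:290,265:395],(520,520),interpolation=cv2.INTER_CUBIC))
for u,v,z in [(331,248,70),(331,230,34)]: print(ray(p,u,v,z).round(1))
import json;json.dump({k:np.array(p[k]).tolist() for k in("fx","fy","cx","cy","R","t")},open("w4.json","w"))
```

```text
14.57 [ 485.  -348.9  162.4] ang -100.9 r 317.6 Fcw -0.38 Frad -0.65 fz -0.18 Tz [-0.04  0.07  0.04] w 59.8 xang 12.4
[ 485.5 -347.1   70. ]
[ 485.5 -346.5   34. ]
```

View pics/crop4.png

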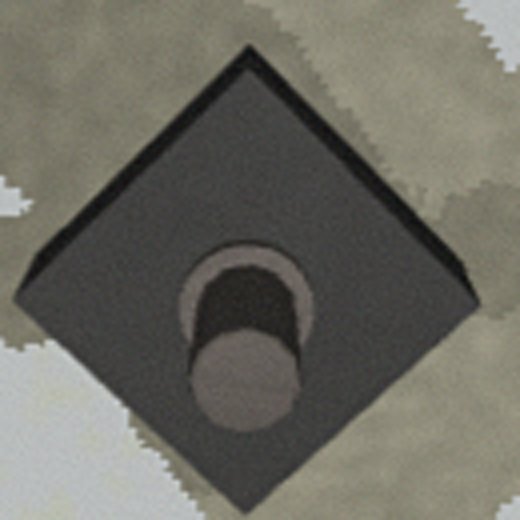

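The crop shows the plain steel pin in the grey block, with its grip top at crop (246,379) and collar at (247,308).

Run:
```python
from h import *
import json
p=json.load(open("w4.json"))
for u,v,z in [(326.5,254.75,70),(326.75,237,34)]: print(ray(p,u,v,z).round(1))
```

```text
[ 483.7 -352.1   70. ]
[ 483.7 -352.2   34. ]
```

Request:
apply_moves:
  force: 40
  targets:
    - {"dp": [-0.0013,-0.0032,-0.03],"rotation": [0,0,0],"gripper": 0.06}
    - {"dp": [0,0,-0.03],"rotation": [0,0,0],"gripper": 0.06}
    - {"dp": [0,0,-0.03],"rotation": [0,0,0],"gripper": 0.06}
    - {"dp": [0,0,-0.017],"rotation": [0,0,0],"gripper": 0.06}
    - {"dp": [0,0,0],"rotation": [0,0,0],"gripper": 0.05}
    - {"dp": [0,0,0],"rotation": [0,0,0],"gripper": 0.04}
    - {"dp": [0,0,0],"rotation": [0,0,0],"gripper": 0.03}
    - {"dp": [0,0,0],"rotation": [0,0,0],"gripper": 0.024}

```text
clock: 15.28
position: [485.3, -354.0, 58.3]
orientation: [0.994, 0.108, 0.001, 0.001]
wrist_force: [-0.4, -0.2, -0.4]
width: 24.0
```

```bash
python3 -c "from h import *;st()"
```

```text
15.28 [ 485.3 -354.    58.3] ang -100.66 r 322.6 Fcw 0.33 Frad 0.23 fz -0.38 Tz [0.01 0.01 0.01] w 24.0 xang 12.4
```

Request:
apply_moves:
  targets:
    - {"dp": [0,0,0],"rotation": [0,0,0],"gripper": 0.024}
    - {"dp": [0,0,0],"rotation": [0,0,0],"gripper": 0.024}

```text
clock: 15.45
position: [484.7, -354.0, 57.5]
orientation: [0.994, 0.108, 0.001, 0.001]
wrist_force: [0.7, 0.6, 0.4]
width: 23.7
```

```bash
python3 -c "from h import *;st()"
```

```text
15.45 [ 484.7 -354.    57.5] ang -100.78 r 322.7 Fcw -0.53 Frad -0.69 fz 0.35 Tz [ 0.01 -0.01  0.02] w 23.7 xang 12.4
```

Request:
apply_moves:
  targets:
    - {"dp": [-0.001,0.0018,-0.002],"rotation": [0,0,0],"gripper": 0.024}
    - {"dp": [0,0,0],"rotation": [0,0,0],"gripper": 0.024}
    - {"dp": [0,0,0],"rotation": [0,0,0],"gripper": 0.015}
    - {"dp": [0,0,0],"rotation": [0,0,0],"gripper": 0.015}
    - {"dp": [0,0,0],"rotation": [0,0,0],"gripper": 0.015}
    - {"dp": [0,0,0],"rotation": [0,0,0],"gripper": 0.015}

```text
clock: 15.95
position: [482.7, -351.5, 54.3]
orientation: [0.994, 0.108, -0.0, -0.0]
wrist_force: [-1.6, 1.5, 3.2]
width: 17.1
```

```bash
python3 -c "from h import *;st()"
```

```text
15.95 [ 482.7 -351.5   54.3] ang -101.2 r 320.6 Fcw 1.83 Frad -1.15 fz 3.2 Tz [ 0.26  0.31 -0.01] w 17.1 xang 12.4
```

Request:
apply_moves:
  targets:
    - {"dp": [0,0,0.01],"rotation": [0,0,0],"gripper": 0.015}
    - {"dp": [0,0,0.02],"rotation": [0,0,0],"gripper": 0.015}
    - {"dp": [0,0,0.03],"rotation": [0,0,0],"gripper": 0.015}
    - {"dp": [0,0,0.035],"rotation": [0,0,0],"gripper": 0.015}
    - {"dp": [0,0,0.035],"rotation": [0,0,0],"gripper": 0.015}
    - {"dp": [0.0,0.0,0.005],"rotation": [0,0,0],"gripper": 0.015}
    - {"dp": [0,0,0],"rotation": [0,0,0],"gripper": 0.015}

```text
clock: 16.53
position: [484.6, -353.2, 192.8]
orientation: [0.994, 0.108, 0.002, 0.003]
wrist_force: [-0.1, -0.8, -0.8]
width: 16.8
```

Run:
```python
from h import *;st()
from station import cams
import cv2
p=cams.camera("wrist");cv2.imwrite("pics/wrist5.png",p["color"])
```

```text
16.53 [ 484.6 -353.2  192.8] ang -100.82 r 322.0 Fcw -0.05 Frad 0.85 fz -0.79 Tz [-0.05 -0.04  0.02] w 16.8 xang 12.4
```

View pics/wrist5.png

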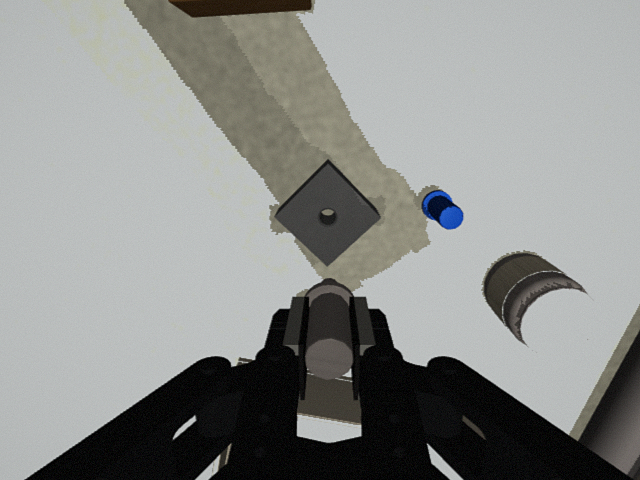

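The pin is held in the jaws, with its shank showing at (329,283). The holder at (328,213) is empty. I'll carry the pin over the hole.

Request:
apply_moves:
  targets:
    - {"dp": [0.005,0.036,0],"rotation": [0,0,0],"gripper": 0.015}
    - {"dp": [0.005,0.036,0],"rotation": [0,0,0],"gripper": 0.015}
    - {"dp": [0.005,0.036,0],"rotation": [0,0,0],"gripper": 0.015}
    - {"dp": [0.005,0.036,0],"rotation": [0,0,0],"gripper": 0.015}
    - {"dp": [0.005,0.036,0],"rotation": [0,0,0],"gripper": 0.015}
    - {"dp": [0.005,0.036,0],"rotation": [0,0,0],"gripper": 0.015}
    - {"dp": [0.005,0.036,0],"rotation": [0,0,0],"gripper": 0.015}
    - {"dp": [0.005,0.036,0],"rotation": [0,0,0],"gripper": 0.015}

```text
clock: 17.25
position: [521.4, -61.6, 187.1]
orientation: [0.994, 0.108, -0.002, -0.001]
wrist_force: [0.3, -0.8, -0.7]
width: 16.5
```

Request:
apply_moves:
  targets:
    - {"dp": [0.005,0.036,0],"rotation": [0,0,0],"gripper": 0.015}
    - {"dp": [0.005,0.036,0],"rotation": [0,0,0],"gripper": 0.015}
    - {"dp": [0,0,0],"rotation": [0,0,0],"gripper": 0.015}
    - {"dp": [0,0,0],"rotation": [0,0,0],"gripper": 0.015}
    - {"dp": [0,0,0],"rotation": [0,0,0],"gripper": 0.015}
    - {"dp": [0,0,0],"rotation": [0,0,0],"gripper": 0.015}

```text
clock: 17.75
position: [532.2, 7.4, 188.2]
orientation: [0.994, 0.107, -0.001, -0.0]
wrist_force: [-0.3, 0.0, -1.3]
width: 16.7
```

Run:
```python
from h import *;st()
from station import cams
import cv2
p=cams.camera("wrist");cv2.imwrite("pics/wrist6.png",p["color"])
```

```text
17.75 [532.2   7.4 188.2] ang 106.02 r 46.2 Fcw -0.26 Frad 0.09 fz -1.33 Tz [-0.03  0.02  0.03] w 16.7 xang 12.3
```

View pics/wrist6.png

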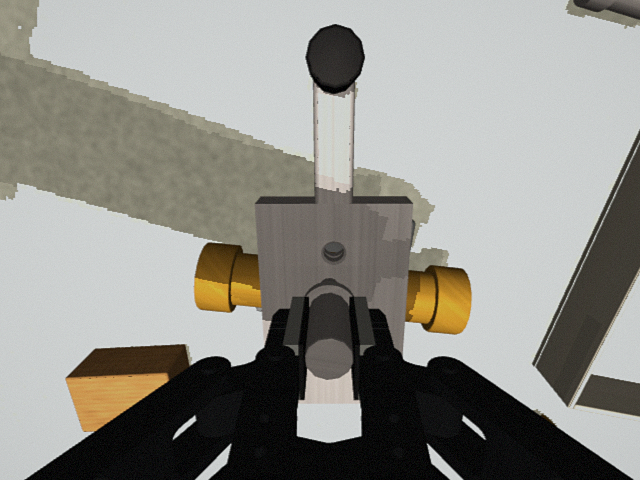

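Run:
```python
from h import *;st()
from station import cams
import cv2,json
p=cams.camera("wrist");c=p["color"]
cv2.imwrite("pics/crop7.png",cv2.resize(c[220:320,280:380],(600,600),interpolation=cv2.INTER_CUBIC))
json.dump({k:np.array(p[k]).tolist() for k in("fx","fy","cx","cy","R","t")},open("w7.json","w"))
st()
R=np.array(p["R"]);print((-R.T@np.array(p["t"])).round(1),R.round(3))
```

```text
17.8 [532.4   7.2 188.4] ang 105.92 r 45.9 Fcw 0.61 Frad 0.35 fz -1.24 Tz [-0.03 -0.01 -0.02] w 16.4 xang 12.3
17.85 [532.6   7.1 188.7] ang 105.71 r 45.8 Fcw -0.83 Frad -1.04 fz -0.28 Tz [ 0.   -0.01 -0.01] w 16.7 xang 12.3
[514.6  87.1 317.7] [[ 0.977  0.213 -0.001]
 [ 0.202 -0.926  0.32 ]
 [ 0.067 -0.313 -0.947]]
```

View pics/crop7.png

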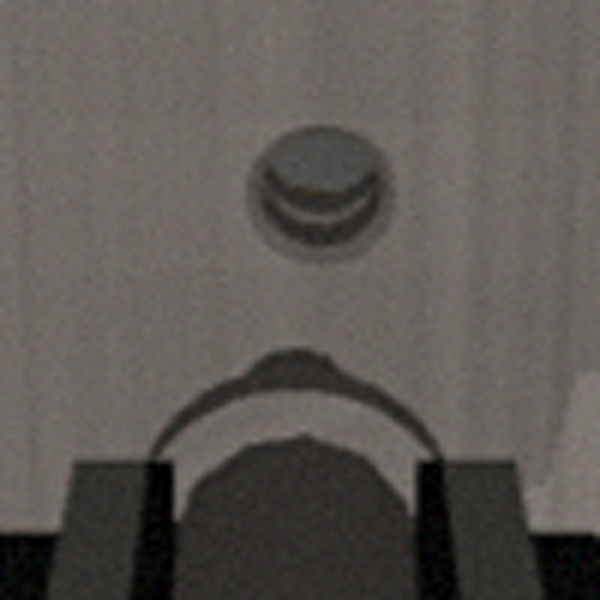

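Run:
```python
from h import *
import json
p=json.load(open("w7.json"))
print("hole",ray(p,333.4,252.5,106))
R=np.array(p["R"]);t=np.array(p["t"])
def pr(X):
    c=R@np.array(X)+t; return ((p["fx"]*c[0]/c[2]+p["cx"]-280)*6).round(0),((p["fy"]*c[1]/c[2]+p["cy"]-220)*6).round(0)
for ox,oy in [(0,0),(0,2),(0,-2),(2,0)]:
  T=np.array([532.5+ox,7.15+oy])
  a=np.linspace(0,2*np.pi,73)
  P=np.array([pr([T[0]+12*np.cos(x),T[1]+12*np.sin(x),188.5-24.3]) for x in a])
  S=np.array([pr([T[0]+5*np.cos(x),T[1]+5*np.sin(x),188.5-24.3-15]) for x in a])
  print(ox,oy,"collar L/R",P[:,0].min(),P[:,0].max(),"top",P[:,1].min(), P[:,1].argmin(),"shank",S[:,0].min(),S[:,0].max(),S[:,1].min(), "tip",pr([T[0],T[1],188.5-46.3]))
```

```text
hole [534.13819618   9.80270622 106.        ]
0 0 collar L/R 140.0 459.0 top 350.0 20 shank 238.0 361.0 352.0 tip (np.float64(299.0), np.float64(371.0))
0 2 collar L/R 145.0 466.0 top 325.0 20 shank 243.0 366.0 329.0 tip (np.float64(304.0), np.float64(350.0))
0 -2 collar L/R 135.0 453.0 top 374.0 20 shank 233.0 355.0 374.0 tip (np.float64(294.0), np.float64(392.0))
2 0 collar L/R 166.0 485.0 top 355.0 20 shank 262.0 385.0 356.0 tip (np.float64(322.0), np.float64(376.0))
```

Request:
apply_moves:
  targets:
    - {"dp": [0.0019,0.004,0],"rotation": [0,0,0],"gripper": 0.015}
    - {"dp": [0,0,-0.014],"rotation": [0,0,0],"gripper": 0.015}
    - {"dp": [0,0,-0.014],"rotation": [0,0,0],"gripper": 0.015}
    - {"dp": [0,0,0],"rotation": [0,0,0],"gripper": 0.015}
    - {"dp": [0,0,0],"rotation": [0,0,0],"gripper": 0.015}
    - {"dp": [0,0,0],"rotation": [0,0,0],"gripper": 0.015}
    - {"dp": [0,0,0],"rotation": [0,0,0],"gripper": 0.015}

```text
clock: 18.43
position: [535.4, 12.1, 162.0]
orientation: [0.994, 0.108, 0.001, 0.0]
wrist_force: [-0.5, -0.1, -1.2]
width: 16.7
```

Run:
```python
from h import *;st()
from station import cams
import cv2,json
p=cams.camera("wrist");c=p["color"]
cv2.imwrite("pics/crop8.png",cv2.resize(c[220:320,280:380],(600,600),interpolation=cv2.INTER_CUBIC))
json.dump({k:np.array(p[k]).tolist() for k in("fx","fy","cx","cy","R","t")},open("w8.json","w"))
st()
R=np.array(p["R"]);t=np.array(p["t"])
def pr(X):
    c=R@np.array(X)+t; return ((p["fx"]*c[0]/c[2]+p["cx"]-280)*6).round(0),((p["fy"]*c[1]/c[2]+p["cy"]-220)*6).round(0)
print("hole",pr([534.14,9.8,106]))
```

```text
18.43 [535.4  12.1 162. ] ang 101.03 r 50.1 Fcw -0.5 Frad -0.02 fz -1.17 Tz [ 0.03  0.01 -0.01] w 16.7 xang 12.4
18.48 [535.4  12.2 162. ] ang 101.01 r 50.1 Fcw 0.0 Frad -0.24 fz -0.56 Tz [ 0.02  0.   -0.02] w 16.9 xang 12.4
hole (np.float64(277.0), np.float64(344.0))
```

View pics/crop8.png

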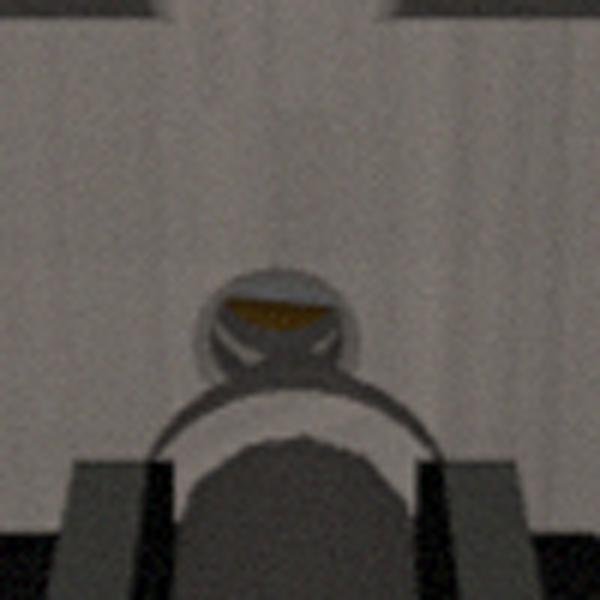

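Run:
```python
from h import *
import json
p=json.load(open("w8.json"))
R=np.array(p["R"]);t=np.array(p["t"])
def pr(X):
    c=R@np.array(X)+t; return ((p["fx"]*c[0]/c[2]+p["cx"]-280)*6).round(0),((p["fy"]*c[1]/c[2]+p["cy"]-220)*6).round(0)
a=np.linspace(0,2*np.pi,73)
T=np.array([535.4,12.2])
for o in [(0,0),(-.3,-1.4),(-.6,-1.4),(-.9,-1.4),(-.5,-2)]:
  def ex(r,z): 
    P=np.array([pr([T[0]+o[0]+r*np.cos(x),T[1]+o[1]+r*np.sin(x),z]) for x in a]); return P[:,0].min(),P[:,0].max(),P[:,1].min()
  print(o,"collar",ex(12,162-24.3),"collartop",ex(12,162-20.3),"grip bottom",ex(9,162-20.3),"griptop",ex(9,162+15.7),"shank15",ex(5,162-39.3),"tip r3",ex(3,162-46.3))
print(pr([T[0],T[1],162]))
```

```text
(0, 0) collar (np.float64(138.0), np.float64(457.0), np.float64(348.0)) collartop (np.float64(135.0), np.float64(461.0), np.float64(371.0)) grip bottom (np.float64(176.0), np.float64(420.0), np.float64(409.0)) griptop (np.float64(147.0), np.float64(454.0), np.float64(686.0)) shank15 (np.float64(236.0), np.float64(358.0), np.float64(350.0)) tip r3 (np.float64(261.0), np.float64(332.0), np.float64(337.0))
(-0.3, -1.4) collar (np.float64(131.0), np.float64(449.0), np.float64(364.0)) collartop (np.float64(127.0), np.float64(452.0), np.float64(388.0)) grip bottom (np.float64(168.0), np.float64(412.0), np.float64(425.0)) griptop (np.float64(137.0), np.float64(443.0), np.float64(706.0)) shank15 (np.float64(228.0), np.float64(351.0), np.float64(365.0)) tip r3 (np.float64(254.0), np.float64(325.0), np.float64(351.0))
(-0.6, -1.4) collar (np.float64(127.0), np.float64(445.0), np.float64(363.0)) collartop (np.float64(123.0), np.float64(448.0), np.float64(387.0)) grip bottom (np.float64(164.0), np.float64(408.0), np.float64(424.0)) griptop (np.float64(132.0), np.float64(438.0), np.float64(705.0)
[... 295 characters left out ...]
float64(160.0), np.float64(404.0), np.float64(424.0)) griptop (np.float64(127.0), np.float64(433.0), np.float64(704.0)) shank15 (np.float64(221.0), np.float64(344.0), np.float64(363.0)) tip r3 (np.float64(247.0), np.float64(318.0), np.float64(350.0))
(-0.5, -2) collar (np.float64(127.0), np.float64(444.0), np.float64(371.0)) collartop (np.float64(123.0), np.float64(448.0), np.float64(394.0)) grip bottom (np.float64(164.0), np.float64(407.0), np.float64(432.0)) griptop (np.float64(132.0), np.float64(437.0), np.float64(714.0)) shank15 (np.float64(225.0), np.float64(347.0), np.float64(371.0)) tip r3 (np.float64(250.0), np.float64(321.0), np.float64(357.0))
(np.float64(299.0), np.float64(672.0))
```

Request:
apply_moves:
  targets:
    - {"dp": [-0.0013,-0.0007,0],"rotation": [0,0,0],"gripper": 0.015}
    - {"dp": [0,0,-0.004],"rotation": [0,0,0],"gripper": 0.015}
    - {"dp": [0,0,-0.004],"rotation": [0,0,0],"gripper": 0.015}
    - {"dp": [0,0,-0.003],"rotation": [0,0,0],"gripper": 0.015}
    - {"dp": [0,0,0],"rotation": [0,0,0],"gripper": 0.015}
    - {"dp": [0,0,0],"rotation": [0,0,0],"gripper": 0.015}

```text
clock: 18.98
position: [533.2, 11.7, 149.7]
orientation: [0.994, 0.108, -0.0, -0.0]
wrist_force: [0.0, 0.0, 0.1]
width: 16.9
```

Run:
```python
from h import *;st()
from station import cams
import cv2
p=cams.camera("wrist");c=p["color"]
cv2.imwrite("pics/crop9.png",cv2.resize(c[220:320,280:380],(600,600),interpolation=cv2.INTER_CUBIC))
```

```text
18.98 [533.2  11.7 149.7] ang 103.62 r 50.2 Fcw 0.04 Frad 0.0 fz 0.07 Tz [-0.02 -0.01  0.06] w 16.9 xang 12.4
```

View pics/crop9.png

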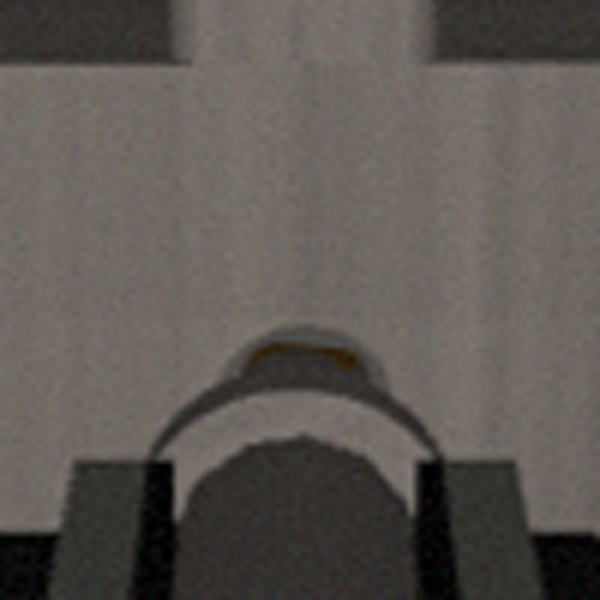

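The tapered tip is in the hole mouth without force, about 0.8 mm to the left. I'll correct that and lower it gently.

Request:
apply_moves:
  targets:
    - {"dp": [0.0008,0,0],"rotation": [0,0,0],"gripper": 0.015}
    - {"dp": [0,0,-0.002],"rotation": [0,0,0],"gripper": 0.015}
    - {"dp": [0,0,-0.002],"rotation": [0,0,0],"gripper": 0.015}
    - {"dp": [0,0,0],"rotation": [0,0,0],"gripper": 0.015}

```text
clock: 19.37
position: [534.0, 11.7, 145.7]
orientation: [0.994, 0.108, -0.0, -0.0]
wrist_force: [-0.3, -0.4, -0.6]
width: 17.1
```

```bash
python3 -c "from h import *;st()"
```

```text
19.37 [534.   11.7 145.7] ang 102.69 r 49.9 Fcw -0.42 Frad -0.33 fz -0.65 Tz [ 0.03 -0.01 -0.03] w 17.1 xang 12.4
```

Request:
apply_moves:
  targets:
    - {"dp": [0,0,-0.002],"rotation": [0,0,0],"gripper": 0.015}
    - {"dp": [0,0,-0.002],"rotation": [0,0,0],"gripper": 0.015}
    - {"dp": [0,0,0],"rotation": [0,0,0],"gripper": 0.015}

```text
clock: 19.62
position: [534.0, 11.7, 141.7]
orientation: [0.994, 0.108, -0.0, -0.0]
wrist_force: [0.4, -0.5, -1.8]
width: 16.5
```

```bash
python3 -c "from h import *;st()"
```

```text
19.62 [534.   11.7 141.7] ang 102.73 r 49.9 Fcw 0.31 Frad -0.6 fz -1.82 Tz [ 0.05  0.02 -0.06] w 16.5 xang 12.4
```

Smooth so far. Next it passes the stem plate.

Request:
apply_moves:
  targets:
    - {"dp": [0,0,-0.002],"rotation": [0,0,0],"gripper": 0.015}
    - {"dp": [0,0,-0.001],"rotation": [0,0,0],"gripper": 0.015}
    - {"dp": [0,0,0],"rotation": [0,0,0],"gripper": 0.015}

```text
clock: 19.87
position: [534.1, 11.7, 138.9]
orientation: [0.994, 0.108, -0.0, -0.0]
wrist_force: [-1.1, 0.5, -1.0]
width: 16.7
```

Request:
apply_moves:
  targets:
    - {"dp": [0,0,-0.0015],"rotation": [0,0,0],"gripper": 0.015}
    - {"dp": [0,0,-0.001],"rotation": [0,0,0],"gripper": 0.015}
    - {"dp": [0,0,0],"rotation": [0,0,0],"gripper": 0.015}

```text
clock: 20.12
position: [534.2, 11.7, 136.4]
orientation: [0.994, 0.108, -0.0, -0.0]
wrist_force: [-0.4, -0.4, -0.8]
width: 17.0
```

```bash
python3 -c "from h import *;st()"
```

```text
20.12 [534.2  11.7 136.4] ang 102.54 r 49.9 Fcw -0.45 Frad -0.35 fz -0.78 Tz [-0.   -0.01  0.06] w 17.0 xang 12.4
```

Request:
apply_moves:
  targets:
    - {"dp": [0,0,-0.002],"rotation": [0,0,0],"gripper": 0.015}
    - {"dp": [0,0,-0.0015],"rotation": [0,0,0],"gripper": 0.015}
    - {"dp": [0,0,0],"rotation": [0,0,0],"gripper": 0.015}

```text
clock: 20.37
position: [534.1, 11.7, 132.8]
orientation: [0.994, 0.108, -0.0, -0.0]
wrist_force: [-0.1, -0.3, -0.7]
width: 16.6
```

Request:
apply_moves:
  targets:
    - {"dp": [0,0,-0.0015],"rotation": [0,0,0],"gripper": 0.015}
    - {"dp": [0,0,-0.001],"rotation": [0,0,0],"gripper": 0.015}
    - {"dp": [0,0,0],"rotation": [0,0,0],"gripper": 0.015}

```text
clock: 20.62
position: [534.1, 11.7, 130.4]
orientation: [0.994, 0.108, -0.0, -0.0]
wrist_force: [-0.4, -0.8, -0.1]
width: 16.8
```

```bash
python3 -c "from h import *;st()"
```

```text
20.62 [534.1  11.7 130.4] ang 102.58 r 49.9 Fcw -0.54 Frad -0.65 fz -0.09 Tz [-0.04 -0.01 -0.  ] w 16.8 xang 12.4
```

Press down a touch until the collar contacts.

Request:
apply_moves:
  targets:
    - {"dp": [0,0,-0.0008],"rotation": [0,0,0],"gripper": 0.015}
    - {"dp": [0,0,0],"rotation": [0,0,0],"gripper": 0.015}

```text
clock: 20.78
position: [534.3, 11.7, 130.2]
orientation: [0.994, 0.108, 0.0, 0.0]
wrist_force: [-0.7, 0.4, 3.3]
width: 16.9
```

Request:
apply_moves:
  targets:
    - {"dp": [0,0,-0.0006],"rotation": [0,0,0],"gripper": 0.015}
    - {"dp": [0,0,0],"rotation": [0,0,0],"gripper": 0.015}

```text
clock: 20.95
position: [534.5, 11.7, 130.2]
orientation: [0.994, 0.108, 0.0, 0.0]
wrist_force: [-1.8, 0.1, 7.4]
width: 16.7
```

```bash
python3 -c "from h import *;st()"
```

```text
20.95 [534.5  11.7 130.2] ang 102.14 r 49.8 Fcw -1.72 Frad 0.43 fz 7.44 Tz [ 0.09  0.57 -0.06] w 16.7 xang 12.4
```

Contact at the expected height, so the collar is seated. I'll release and withdraw.

Request:
apply_moves:
  targets:
    - {"dp": [0,0,0.0008],"rotation": [0,0,0],"gripper": 0.015}
    - {"dp": [0,0,0],"rotation": [0,0,0],"gripper": 0.04}
    - {"dp": [0,0,0],"rotation": [0,0,0],"gripper": 0.05}
    - {"dp": [0,0,0],"rotation": [0,0,0],"gripper": 0.05}
    - {"dp": [0,0,0],"rotation": [0,0,0],"gripper": 0.05}
    - {"dp": [0,0,0.02],"rotation": [0,0,0],"gripper": 0.05}
    - {"dp": [0,0,0.03],"rotation": [0,0,0],"gripper": 0.05}
    - {"dp": [0,0,0.04],"rotation": [0,0,0],"gripper": 0.05}

```text
clock: 21.62
position: [532.2, 11.9, 218.4]
orientation: [0.994, 0.108, -0.003, -0.001]
wrist_force: [0.3, -0.2, 0.0]
width: 49.6
```

Request:
apply_moves:
  targets:
    - {"dp": [-0.005,-0.03,0.02],"rotation": [0,0,0],"gripper": 0.05}
    - {"dp": [-0.005,-0.035,0],"rotation": [0,0,0],"gripper": 0.05}
    - {"dp": [0,0,0],"rotation": [0,0,0],"gripper": 0.05}
    - {"dp": [0,0,0],"rotation": [0,0,0],"gripper": 0.05}
    - {"dp": [0,0,0],"rotation": [0,0,0],"gripper": 0.05}

```text
clock: 22.03
position: [524.0, -53.2, 239.6]
orientation: [0.994, 0.108, -0.0, -0.0]
wrist_force: [0.1, 0.9, -0.4]
width: 49.9
```

Run:
```python
from h import *;st()
from station import cams,spot_point
import cv2
p=cams.camera("wrist");cv2.imwrite("pics/wristA.png",p["color"])
for t in ["pin_collar","post","axis"]:
        print(t,[(round(d["p"],2),[round(float(v),1) for v in d["xyz"]]) for d in spot_point(t,p)][:3])
p=cams.camera("scene");cv2.imwrite("pics/sceneA.png",cv2.resize(p["color"][150:310,220:420],(800,640)[:1]+(600,)))
```

```text
22.03 [524.  -53.2 239.6] ang -142.39 r 26.5 Fcw 0.65 Frad -0.65 fz -0.36 Tz [-0.01  0.01 -0.06] w 49.9 xang 12.4
pin_collar [(0.69, [532.6, 13.5, 104.3])]
post [(0.58, [536.9, 9.4, 86.0])]
axis [(0.9, [545.4, -36.6, 107.3])]
```

View pics/wristA.png

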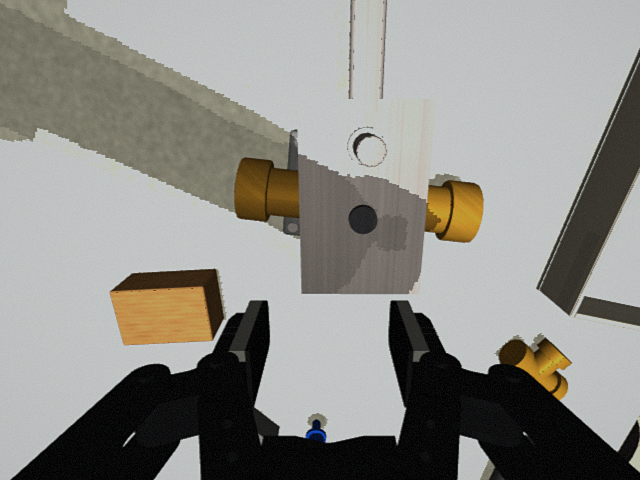

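View pics/sceneA.png

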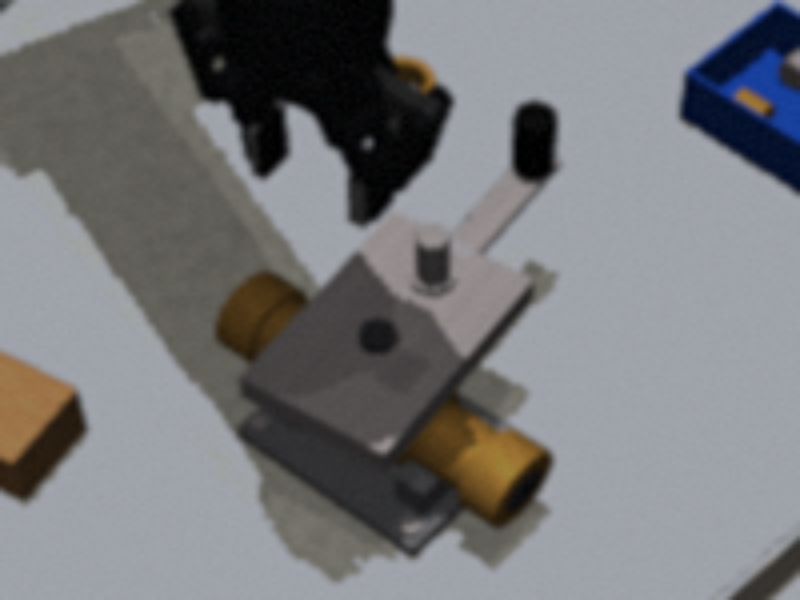

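The pin stands upright with its collar on the lever, at wrist (369,147) and scene crop (433,260). The gripper is clear, so I'll hand in.

```bash
python3 -c "
from station import bot
print(bot.read_state()['wrist_force'].round(1)); print(bot.close_job())"
```

```text
[0.  0.9 0.4]
the job is handed in; nothing more can be done
None
```

The pin is in the lever's hole, fully home and released, and I handed the job in at about 22 s of the 72 s allowed. No verdict was reported.

- **Free play:** I rocked the lever by its post. It met the stem clockwise at 87.8° (about 5.5 N) and anticlockwise at 116.9°, so the play is about 29°. I left it in the middle, at about 102.5°.
- **Stem force:** the force at the anticlockwise end peaked at about 10 N for one step. That is above the 8 N you gave as safe but below the 15 N that turns the stem. I eased back at once, and the end angle held steady, so I don't think the stem moved.
- **Pin:** I took the steel pin from the grey block and left both blue look-alikes alone. It slid through the lever and the stem plate with almost no force. The collar touched down at the expected height, 106 mm above the counter, and I pressed it to about 7 N.
- **Last checks:** the wrist and scene pictures show the pin upright with its collar on the lever and the gripper clear of everything. The network's reading of the collar, (532.6, 13.5, 104.3), is 4 mm from my measured hole at (534.1, 9.8, 106). That is within its stated error of about 4 mm.
- **Other goods:** nothing came into contact with them on the way, but I did not measure their positions again at the end.

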